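# Load a jar from the sloped bin rack under the filling funnel

### The arm

A 6-joint arm with a two-finger parallel gripper is mounted at the origin on a cart in front of the work surface, level with it; the furniture and walls round the work are solid. World frame = base frame: x ahead of the robot, y to its left, z up, the work surface at z = 0. Lengths are in m, angles in degrees, forces in N, time in s.
With the tool pointing down it reaches from about 0.375 to 0.9 m from the base axis. Payload 3.1 kg.
Tool frame: the origin (TCP) lies at the very end of the fingers, on their centre line; the grasp point (between the pads) lies 19 mm behind it (bot.tcp_to_grasp is the distance from the TCP to the grasp point, in m); z points along the fingers, y is the direction in which the jaws open and shut (so a half turn about z gives the same grasp; the last joint's range is limited). The gripper opens to 87 mm and grips with 3 to 60 N. Pads are 19 mm wide; open, the fingers measure 117 mm over their backs; the gripper's body (75 mm by 190 mm) begins 51 mm behind the grasp point.
Start: joints at [-77.836, 30.224, 82.088, -0, 67.689, -10.227], TCP at [0.238, -0.578, 0.223] pointing down, gripper open.
Joint ranges: [-176.69, 176.69], [-43.24, 126.21], [12.49, 139.97], [-82, 262], [0, 151.66], [-163.58, 163.58]. Speed limits (degrees/s): [159.86, 159.86, 180, 180, 180, 180].

### API

Orientations are given as a 3x3 rotation matrix whose columns are the frame's x, y, z axes.
In Python, from rig import telemetry, eyes, order, bot gives the robot as it stands. The module is installed in compiled form; this text tells all that it offers.
- The arm moves only by the tool servo_tool, never from a script. Its argument "targets" is a list of rows, each a list of 2 entries, a list of its own where there are three numbers: the shift along the tool's x, y, z in m, then the turn, a rotation vector about the tool's x, y, z in rad. In form: [[[tx, ty, tz], [wx, wy, wz]], ...]. A call has 1 to 12 rows; each row is the pose to reach, as a shift and turn from the pose commanded when the call began, along the tool's axes at that moment; what a row does not reach only later rows make up. A row lasts 1/8 s, in which the tool goes at most 62.5 mm and 10.7 degrees, less where a joint would pass 70% of its speed; a pose out of reach is approached as far as the arm can. A call with a gripper value outside its range is refused whole. "gripper" is the finger opening in m, from 0 to 0.087, set as the call begins (left out, the last holds). The fingers move at their own pace and stop on an object; the grip force is fixed at half the most. Time passes only in rows, so rows that repeat a pose let the fingers close. It gives the time, the measured TCP pose, the force and the opening at its end, in the units of the state.
- telemetry.read_state(): the state, without advancing time (a new reading comes with each control period).
- eyes.capture(name): name is "scene" or "top" or "wrist"; returns a dict with "pixels" (420x560x3 uint8, blue, green, red), "intrinsics" (3x3 intrinsics, pixels), "extrinsics" (4x4, takes a point from camera to world coordinates); the wrist camera has in their place "T_tool_cam" (4x4, takes a point from camera to tool coordinates, whose origin is the TCP and whose axes are the flange's). Camera axes: x right, y down, z forward; pixel columns grow to the right and rows downward; lengths in m; the calibration is good to about 2 mm. A picture is of the moment at which its call begins: read the wrist's pose just before it. There is no depth.
- order.hand_in(): hands the job in, once; it reports no verdict.
The state is a dict: "time_s": time; "joint_positions": joint angles; "qvel": joint speeds; "tau": joint torques, N m; "position": TCP position; "tcp_rot": TCP orientation; "force": force on the tool from outside, world axes, zero at the start; "moment": the same for the moment, N m; "opening": opening from 0.0 (shut) to 1.0 (fully open).
Only numpy, scipy, OpenCV 4.12 (cv2) and the standard library are available. Lean on these libraries where they do the work, as an engineer would, in place of code of your own. Each camera call takes 0.05 s, during which the arm holds its last target. There are 200 camera calls.

### The job

Get the next jar ready for filling: take the empty glass jar out of the sloped three-bay rack and stand it gently upright inside the low round fence on the filling stand's carriage, while the carriage is still out at its loading end. Let go of the jar, then slide the carriage by its black-headed post until it is fully home with the jar under the funnel. Leave both capped shakers in their bays and the spoon and measuring cup where they lie.

Things in the scene. Friction and masses are not known exactly. Their poses are not given: they have to be found in the camera images.
- glass_jar: empty clear glass jar, 54 mm across, 93 mm tall, straight sides, open top; origin at the centre of its underside, z up its axis. It stands in one of the three bays of the rack, its axis leaning 30 degrees (top towards the rack's front); only the upper 43 mm stand out above the bay's front wall. Which bay varies.
- shaker_a: cream shaker with a dark ribbed screw cap, 58 mm across, 101 mm tall; origin at the centre of its underside, z up its axis; stands leaning in another bay of the rack. Must stay there.
- shaker_b: a second shaker like shaker_a, in the remaining bay. Must stay there.
- bin_rack: fixed sheet-metal rack, foot 110 x 290 mm, three open bays side by side along its y; origin at the centre of its underside, x away from its front, y to the left seen from the robot, z up. Bays are tilted 30 degrees, mouths looking up and to the front: bay axis = (-0.5, 0, 0.866) in this frame. Things stand on a bay's floor and lean on its front wall, up to 6 mm off the bay's middle.
- bay_2 (a point): where the underside centre of a thing in the middle bay rests (rack axes, not tilted); the other bays' points are 95 mm to either side along the rack's y. Each bay is 90 mm wide between 5 mm walls and 66 mm from front to back wall; measured along the bay axis from its floor, dividers are 50 mm, the front wall 53 mm and the back wall 73 mm high.
- filling_stand: fixed jar-filling stand: grey base plate 100 x 345 mm, 8 mm thick, two rails along its y; origin under the plate on the rails' centre line, x away from the robot, y the way the carriage goes home. A steel funnel 56 mm across (pipe end 128 mm, rim 180 mm above the table, axis at x 0, y +0.100) hangs from a post 180 mm tall at y +0.158.
- carriage (a joint): position of the carriage along the stand's +y, in m: 0 = fully out at the loading end, 0.130 = fully home against the stop, the jar then under the funnel. It starts between 0 and 0.02, runs on a little friction (about 2 N) and stays where it is left.
- nest (a point): centre of the carriage's jar place, on the carriage's flat top 22 mm above the table; moves with the carriage; axes as the stand's. Around it runs a round fence 8 mm high, 70 mm inner and 82 mm outer diameter. At joint 0 it lies at y = -0.03 of the stand.
- push_post (a point): top centre of the upright post for pushing the carriage, 115 mm behind the nest (-y of the stand), 72 mm above the table; its black head is 24 mm in diameter and 14 mm high, the steel shank below 18 mm. Moves with the carriage.
- measure_spoon: steel measuring spoon 168 mm long, 7 mm high, lying near the rack; origin at its centre. Leave alone.
- measure_cup: cream measuring cup, 66 mm across, 60 mm high, 124 mm long with its flat handle, standing near the rack; origin at the middle of its underside. Leave alone.

How it is judged:
By the outcome, as a careful person would: the job done as asked, in the order asked, and still so for the second after the job is handed in, with the robot touching nothing.
It also fails if it takes over 43 s, if anything falls off the work surface, if the arm or the gripper's body presses on something with over 40 N, if the wrist force passes 120 N, or if a joint passes its speed limit or range.

## Working session

There is one attempt and no reset: what is moved stays moved. The work goes in short steps, Python scripts to look and compute and a tool call to move; the robot and the scene stay as the last step left them, time stands still between calls to the robot, and variables do not carry over. Pictures are saved under pics/ and viewed, about 8 in all and at most 12, crops included, and the job is handed in when it is done.

Besides the shell and the picture viewer there is one more tool, called as name(argument=value, ...) on one line, values as JSON. servo_tool: Moves the arm, as the interface text tells. Its arguments: {"type":"object","properties":{"targets":{"type":"array","items":{"type":"array"}},"gripper":{"type":"number"}},"required":["targets"]}

```bash
mkdir -p pics
python3 - <<'E'
from rig import telemetry, eyes, bot
import cv2,numpy as np
s=telemetry.read_state(); print(s['time_s'],s['position'],s['tcp_rot'],s['opening'],[a for a in dir(bot) if a[0]!='_'])
for n in ['scene','top']:
    c=eyes.capture(n); cv2.imwrite(f'pics/{n}0.png',c['pixels']); print(n,c['intrinsics'],np.round(c['extrinsics'],4))
c=eyes.capture('wrist'); print(c['intrinsics'],c['T_tool_cam'])
E
```

```text
0.0 [ 0.23796081 -0.57716297  0.22159202] [[ 9.24596769e-01  3.80947025e-01 -4.22595957e-04]
 [ 3.80947063e-01 -9.24594597e-01  2.04137637e-03]
 [ 3.86926315e-04 -2.04843668e-03 -9.99997827e-01]] 1.0006492465947243 ['PlanningError', 'tcp_to_grasp']
scene [[536.70279122   0.         280.70617207]
 [  0.         536.70279122 207.17586739]
 [  0.           0.           1.        ]] [[-0.8498 -0.3803  0.3649  0.0401]
 [-0.527   0.6101 -0.5916  0.632 ]
 [ 0.0023 -0.6951 -0.7189  1.0624]
 [ 0.      0.      0.      1.    ]]
top [[490.87096967   0.         284.68935163]
 [  0.         490.87096967 203.60249325]
 [  0.           0.           1.        ]] [[-0.0101 -0.9973  0.0723  0.4662]
 [-0.9997  0.0119  0.0236 -0.2047]
 [-0.0244 -0.072  -0.9971  1.1113]
 [ 0.      0.      0.      1.    ]]
[[332.64873542   0.         286.48023424]
 [  0.         332.64873542 206.86743438]
 [  0.           0.           1.        ]] [[ 4.25890686e-04 -9.56268304e-01 -2.92490599e-01  7.98398100e-02]
 [ 9.99998858e-01 -1.68490817e-05  1.51116803e-03  7.02321993e-04]
 [-1.45001029e-03 -2.92490908e-01  9.56267204e-01 -1.62604735e-01]
 [ 0.00000000e+00  0.00000000e+00  0.00000000e+00  1.00000000e+00]]
```

View pics/scene0.png

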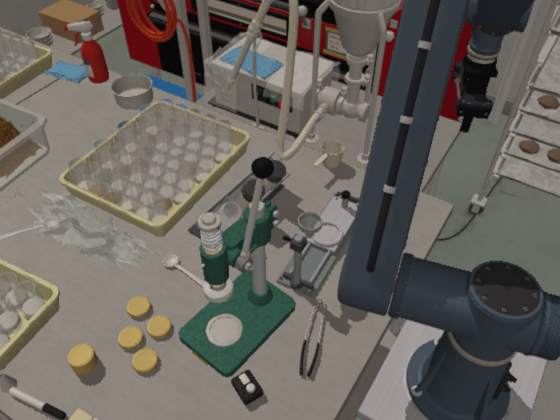

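View pics/top0.png

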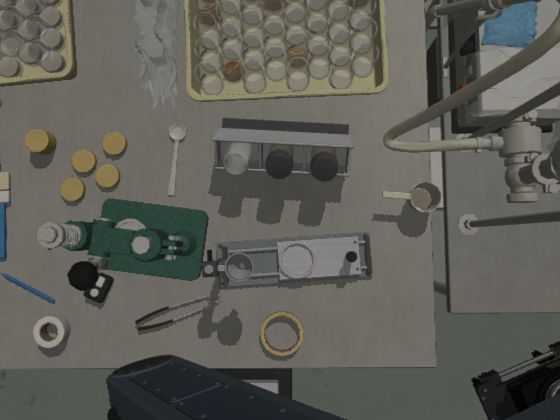

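The rack is at about (282,148) in the top view, with the jar in its left (+y) bay at (237,157). Both shakers are to the jar's right. The stand runs from (215,266) to (370,257): funnel (240,266), nest (296,260), post head (351,257). I'll zoom in next to get accurate positions.

Run:
```python
import cv2,numpy as np
t=cv2.imread('pics/top0.png')
a=cv2.resize(t[115:215,205:365],None,fx=5,fy=5,interpolation=cv2.INTER_CUBIC)
b=cv2.resize(t[225:295,205:380],None,fx=4.5,fy=4.5,interpolation=cv2.INTER_CUBIC)
cv2.imwrite('pics/rack.png',a);cv2.imwrite('pics/stand.png',b)
```

```text
(no output)
```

View pics/rack.png

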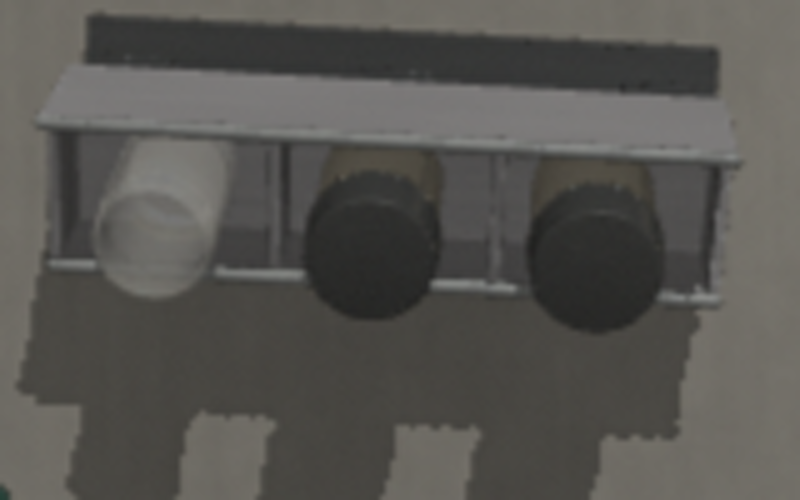

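View pics/stand.png

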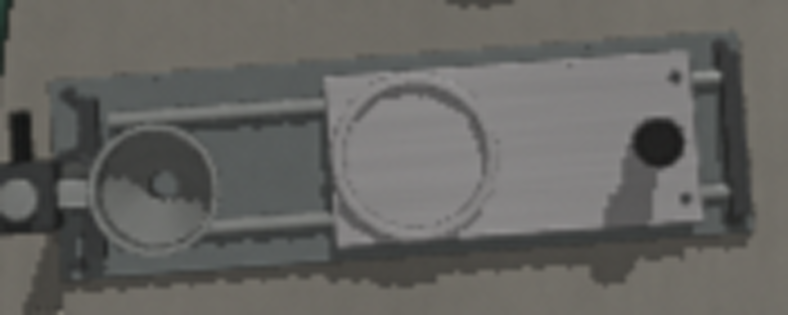

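Rack crop: the jar rim is centred near full-image (236,164). The back-wall top edge runs (213,139.6)–(352.6,147), and the front-wall edge (214.6,167.6)–(349,175). Stand crop: funnel rim (239,267.2), fence (297.2,260.6), post head (351.2,256.6).

```bash
cat > h.py <<'E'
import numpy as np
K=np.array([[490.87096967,0,284.68935163],[0,490.87096967,203.60249325],[0,0,1]])
T=np.array([[-0.0101,-0.9973,0.0723,0.4662],[-0.9997,0.0119,0.0236,-0.2047],[-0.0244,-0.072,-0.9971,1.1113]])
def ray(K,T,u,v,z):
    d=T[:3,:3]@np.linalg.solve(K,[u,v,1]);o=T[:3,3];return o+d*(z-o[2])/d[2]
def top(u,v,z): return ray(K,T,u,v,z)
E
python3 - <<'E'
from h import *
np.set_printoptions(precision=4,suppress=True)
f=top(239,267.2,.18);n=top(297.2,260.6,.03);p=top(351.2,256.6,.072)
print('funnel',f,'nest',n,'post',p,np.linalg.norm((n-p)[:2]),np.linalg.norm((f-n)[:2]))
d=(f-p)[:2];print('yaw of stand y',np.degrees(np.arctan2(d[1],d[0])))
cs=[top(205+x/4.5,225+y/4.5,.008) for x,y in [(50,80),(735,36),(748,230),(70,285)]];print(np.array(cs))
for z in (.09,.10,.11,.12):
  a,b=top(213,139.6,z),top(352.6,147,z);print(z,a,b,np.linalg.norm(a-b))
for z in (.05,.06,.07,.08,.09,.1):
  a,b=top(214.6,167.6,z),top(349.2,175,z);print(z,a,b,np.linalg.norm(a-b))
for z in (.10,.11,.12): print('jar',z,top(236,164,z))
E
```

```text
funnel [ 0.4143 -0.0951  0.18  ] nest [ 0.4192 -0.2052  0.03  ] post [ 0.4283 -0.3187  0.072 ] 0.11381702523104822 0.11025888395347849
yaw of stand y 93.59094715849832
[[ 0.4597 -0.0234  0.008 ]
 [ 0.4781 -0.3649  0.008 ]
 [ 0.3825 -0.3692  0.008 ]
 [ 0.3582 -0.0334  0.008 ]]
0.09 [ 0.6777 -0.0303  0.09  ] [ 0.6576 -0.3242  0.09  ] 0.2945687191045376
0.1 [ 0.6756 -0.032   0.1   ] [ 0.6557 -0.323   0.1   ] 0.2916844664940946
0.11 [ 0.6736 -0.0337  0.11  ] [ 0.6538 -0.3218  0.11  ] 0.2888002138836517
0.12 [ 0.6715 -0.0354  0.12  ] [ 0.6519 -0.3207  0.12  ] 0.28591596127320873
0.05 [ 0.6239 -0.027   0.05  ] [ 0.6037 -0.3203  0.05  ] 0.29395464032462026
0.06 [ 0.6224 -0.0287  0.06  ] [ 0.6024 -0.3192  0.06  ] 0.29118488021603056
0.07 [ 0.621  -0.0304  0.07  ] [ 0.6011 -0.3181  0.07  ] 0.28841512010744097
0.08 [ 0.6195 -0.032   0.08  ] [ 0.5998 -0.317   0.08  ] 0.28564535999885127
0.09 [ 0.618  -0.0337  0.09  ] [ 0.5985 -0.3159  0.09  ] 0.2828755998902616
0.1 [ 0.6165 -0.0354  0.1   ] [ 0.5973 -0.3148  0.1   ] 0.280105839781672
jar 0.1 [ 0.6234 -0.0801  0.1   ]
jar 0.11 [ 0.6219 -0.0814  0.11  ]
jar 0.12 [ 0.6203 -0.0826  0.12  ]
```

```bash
cat >> h.py <<'E'
from scipy.spatial.transform import Rotation as Rot
np.set_printoptions(precision=4,suppress=True)
RY=np.radians(-3.9)
xr=np.array([np.cos(RY),np.sin(RY),0]);yr=np.array([-np.sin(RY),np.cos(RY),0]);ez=np.array([0,0,1.])
axis=-.5*xr+.75**.5*ez
Rj=np.column_stack([np.cross(-yr,-axis),-yr,-axis])
def down(yaw): # tool down, tool x at yaw deg
    x=np.array([np.cos(np.radians(yaw)),np.sin(np.radians(yaw)),0]);return np.column_stack([x,np.cross(-ez,x),-ez])
def rel(p,R):
    from rig import telemetry
    s=telemetry.read_state();R0=np.array(s['tcp_rot']);p0=np.array(s['position'])
    w=Rot.from_matrix(R0.T@R).as_rotvec()
    print('t',s['time_s'],'p',p0,'F',np.array(s['force']),'op',s['opening'],'q',np.array(s['joint_positions']));print('  shift',R0.T@(np.array(p)-p0),'turn',w,np.degrees(np.linalg.norm(w)))
E
python3 - <<'E'
from h import *
r=np.array([.6222,-.0811,.108])
print(r+.08*axis); rel(r+.08*axis,Rj); rel([.45,-.30,.27],Rj)
E
```

```text
[ 0.5823 -0.0784  0.1773]
t 0.15 p [ 0.238  -0.5773  0.2218] F [ 0.63    0.2041 -0.3968] op 1.003408851302102 q [-77.8365  30.2659  82.1388  -0.0007  67.6905 -10.2265]
  shift [ 0.5084 -0.3301  0.0452] turn [-0.1217  0.5144  0.4478] 39.69384063023882
t 0.15 p [ 0.238  -0.5773  0.2218] F [ 0.63    0.2041 -0.3968] op 1.003408851302102 q [-77.8365  30.2659  82.1388  -0.0007  67.6905 -10.2265]
  shift [ 0.3017 -0.1757 -0.0478] turn [-0.1217  0.5144  0.4478] 39.69384063023882
```

servo_tool(targets=[[[0.05,-0.029,-0.008],[0,0,0]],[[0.1,-0.058,-0.016],[-0.02,0.09,0.07]],[[0.15,-0.087,-0.024],[-0.04,0.17,0.15]],[[0.2,-0.117,-0.032],[-0.06,0.26,0.22]],[[0.25,-0.146,-0.04],[-0.08,0.34,0.3]],[[0.302,-0.176,-0.048],[-0.1,0.43,0.37]],[[0.35,-0.212,-0.03],[-0.122,0.514,0.448]],[[0.4,-0.25,-0.01],[-0.122,0.514,0.448]],[[0.45,-0.288,0.015],[-0.122,0.514,0.448]],[[0.49,-0.317,0.035],[-0.122,0.514,0.448]],[[0.508,-0.33,0.045],[-0.122,0.514,0.448]],[[0.508,-0.33,0.045],[-0.122,0.514,0.448]]], gripper=0.076)

```text
time_s: 1.65
position: [0.582, -0.077, 0.1763]
tcp_rot: [[0.865, -0.064, 0.497], [-0.055, -0.998, -0.033], [0.498, 0.001, -0.867]]
force: [-0.5, 0.2, -0.1]
opening: 0.875
```

Run:
```python
from h import *
from rig import eyes,telemetry
import cv2
r=np.array([.6222,-.0811,.108])
rel(r+.08*axis,Rj)
s=telemetry.read_state()
c=eyes.capture('wrist');cv2.imwrite('pics/w1.png',c['pixels'])
M=np.eye(4);M[:3,:3]=s['tcp_rot'];M[:3,3]=s['position'];M=M@c['T_tool_cam'];np.savez('w1.npz',M=M,K=c['intrinsics'])
q=np.linalg.inv(M)@np.append(r,1);q=c['intrinsics']@q[:3];print('expected rim px',q[:2]/q[2],M[:3,3])
```

```text
t 1.65 p [ 0.582  -0.077   0.1763] F [-0.4602  0.2268 -0.1329] op 0.8750465830793153 q [-23.6132  24.5607 113.5603  36.2921  16.5774  37.3818]
  shift [ 0.0008  0.0014 -0.0006] turn [-0.0009  0.0022  0.0038] 0.2555822345325677
expected rim px [286.7571 213.8665] [ 0.5707 -0.0769  0.3574]
```

View pics/w1.png

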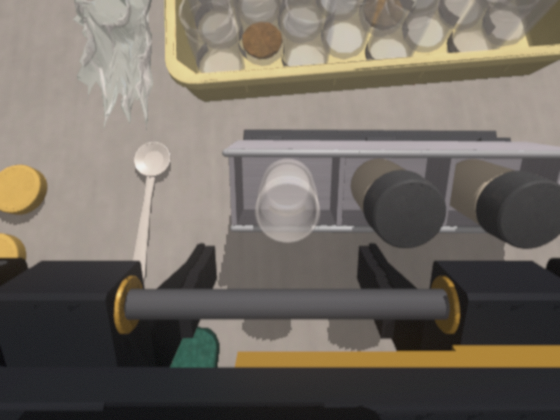

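The wrist view shows the jar's rim as an ellipse centred about (288,211) and 63 px wide. I had expected (287,214), so the estimate agrees to about 2 mm. I'll triangulate it with the top view.

Run:
```python
from h import *
d=np.load('w1.npz');M,Kw=d['M'],d['K']
A=[];b=[]
for o,v in [(T[:,3],T[:,:3]@np.linalg.solve(K,[236,164,1])),(M[:3,3],M[:3,:3]@np.linalg.solve(Kw,[288,211,1]))]:
    v/=np.linalg.norm(v);P=np.eye(3)-np.outer(v,v);A.append(P);b.append(P@o)
x,res,*_=np.linalg.lstsq(np.vstack(A),np.hstack(b),rcond=None);print('rim',x,res)
for z in (.1,.105,.11,.115): print(ray(Kw,M,288,211,z))
# front wall / back wall edges by height: wrist vs top
for z in (.05,.06,.07): print('front',z,ray(Kw,M,233,228,z),top(214.6,167.6,z))
for z in (.1,.11,.12): print('back',z,ray(Kw,M,226,152,z),top(213,139.6,z))
r=np.array([.6225,-.0815,.108])
rel(r+.02*axis,Rj); rel(r-.037*axis,Rj)
```

```text
rim [ 0.6211 -0.0822  0.1196] [0.]
[ 0.6261 -0.0824  0.1   ]
[ 0.625  -0.0823  0.105 ]
[ 0.6239 -0.0822  0.11  ]
[ 0.6229 -0.082   0.115 ]
front 0.05 [ 0.6239 -0.0311  0.05  ] [ 0.6239 -0.027   0.05  ]
front 0.06 [ 0.6222 -0.0326  0.06  ] [ 0.6224 -0.0287  0.06  ]
front 0.07 [ 0.6204 -0.0341  0.07  ] [ 0.621  -0.0304  0.07  ]
back 0.1 [ 0.679  -0.0346  0.1   ] [ 0.6756 -0.032   0.1   ]
back 0.11 [ 0.6748 -0.0362  0.11  ] [ 0.6736 -0.0337  0.11  ]
back 0.12 [ 0.6706 -0.0379  0.12  ] [ 0.6715 -0.0354  0.12  ]
t 1.7 p [ 0.5821 -0.0784  0.1771] F [-0.0193 -0.5305 -0.1981] op 0.8723251619307791 q [-23.7382  24.4937 113.5461  36.2968  16.5672  37.3629]
  shift [0.0006 0.0003 0.0601] turn [0.0007 0.0007 0.0024] 0.14822797055615683
t 1.7 p [ 0.5821 -0.0784  0.1771] F [-0.0193 -0.5305 -0.1981] op 0.8723251619307791 q [-23.7382  24.4937 113.5461  36.2968  16.5672  37.3629]
  shift [0.0007 0.0003 0.1171] turn [0.0007 0.0007 0.0024] 0.14822797055615683
```

Run:
```python
from h import *
r=np.array([.6226,-.0818,.114])
rel(r+.02*axis,Rj); rel(r-.034*axis,Rj)
```

```text
t 1.7 p [ 0.5821 -0.0784  0.1771] F [-0.0193 -0.5305 -0.1981] op 0.8723251619307791 q [-23.7382  24.4937 113.5461  36.2968  16.5672  37.3629]
  shift [0.0037 0.0006 0.055 ] turn [0.0007 0.0007 0.0024] 0.14822797055615683
t 1.7 p [ 0.5821 -0.0784  0.1771] F [-0.0193 -0.5305 -0.1981] op 0.8723251619307791 q [-23.7382  24.4937 113.5461  36.2968  16.5672  37.3629]
  shift [0.0038 0.0006 0.109 ] turn [0.0007 0.0007 0.0024] 0.14822797055615683
```

servo_tool(targets=[[[0.004,0.001,0.02],[0,0,0.002]],[[0.004,0.001,0.04],[0,0,0.002]],[[0.004,0.001,0.055],[0,0,0.002]],[[0.004,0.001,0.07],[0,0,0.002]],[[0.004,0.001,0.085],[0,0,0.002]],[[0.004,0.001,0.1],[0,0,0.002]],[[0.004,0.001,0.109],[0,0,0.002]],[[0.004,0.001,0.109],[0,0,0.002]]])

```text
time_s: 2.7
position: [0.6399, -0.0862, 0.0853]
tcp_rot: [[0.864, -0.072, 0.499], [-0.062, -0.997, -0.037], [0.5, 0.001, -0.866]]
force: [0.9, 0.8, -0.8]
opening: 0.874
```

Run:
```python
from h import *
from rig import eyes,telemetry
import cv2
r=np.array([.6226,-.0818,.114])
rel(r-.034*axis,Rj)
c=eyes.capture('wrist');cv2.imwrite('pics/w2.png',c['pixels'])
```

```text
t 2.7 p [ 0.6399 -0.0862  0.0853] F [ 0.8697  0.8107 -0.8307] op 0.874375004256855 q [-21.7348  37.7027 108.8231  62.1687   9.7844  12.8147]
  shift [-0.0008 -0.0032  0.0004] turn [ 0.0031 -0.0005 -0.0034] 0.26552388140965427
```

View pics/w2.png

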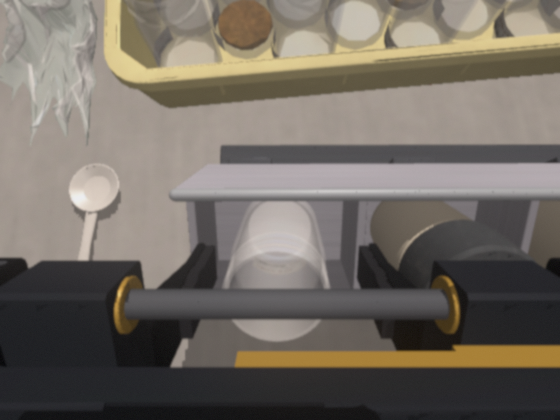

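The jar is between the fingers. Its rim is about 100 px wide and centred near (278,286), roughly 4 mm to the left of the tool centre (286). I'll correct that before closing.

Run:
```python
from h import *
from rig import telemetry
s=telemetry.read_state()
Tc=np.array([[0,-.95627,-.29249,.07984],[1,0,.0015,.0007],[-.00145,-.29249,.95627,-.1626]])
Kw=np.array([[332.65,0,286.48],[0,332.65,206.87],[0,0,1]])
v=Tc[:,:3]@np.linalg.solve(Kw,[278,286,1]);o=Tc[:,3]
for z in(-.04,-.034,-.03,-.025): print('rim in tool',o+v*(z-o[2])/v[2])
r=np.array([.6226,-.0818,.114]);print(np.array(s['tcp_rot']).T@(r-s['position']))
rel(r-.034*axis,Rj)
```

```text
rim in tool [ 0.0079 -0.0026 -0.04  ]
rim in tool [ 0.0044 -0.0028 -0.034 ]
rim in tool [ 0.0021 -0.0029 -0.03  ]
rim in tool [-0.0008 -0.003  -0.025 ]
[-0.0009 -0.0028 -0.0333]
t 2.75 p [ 0.6398 -0.0859  0.0856] F [-0.7208 -0.3784  0.4057] op 0.8729044217746706 q [-21.714   37.667  108.8426  62.1424   9.7893  12.8348]
  shift [-0.0009 -0.0029  0.0007] turn [ 0.003  -0.0007 -0.0029] 0.24147206745540037
```

servo_tool(targets=[[[0.001,-0.003,0],[0,0,0]],[[0.001,-0.003,0],[0,0,0]]])

```text
time_s: 3.0
position: [0.641, -0.0814, 0.0863]
tcp_rot: [[0.863, -0.07, 0.5], [-0.06, -0.998, -0.036], [0.501, 0.001, -0.866]]
force: [0.2, -0.5, -0.3]
opening: 0.87
```

servo_tool(targets=[[[0,0,0],[0,0,0]],[[0,0,0],[0,0,0]],[[0,0,0],[0,0,0]],[[0,0,0],[0,0,0]],[[0,0,0],[0,0,0]],[[0,0,0],[0,0,0]]], gripper=0.04)

```text
time_s: 3.75
position: [0.6409, -0.0814, 0.0856]
tcp_rot: [[0.864, -0.07, 0.499], [-0.06, -0.998, -0.036], [0.5, 0.001, -0.866]]
force: [0.6, -0.3, -0.0]
opening: 0.58
```

Run:
```python
from rig import eyes,telemetry
import cv2
c=eyes.capture('wrist');p=c['pixels'][150:370,150:430];cv2.imwrite('pics/w3.png',cv2.resize(p,None,fx=2.5,fy=2.5))
s=telemetry.read_state();print(s['opening'],s['position'],s['force'])
```

```text
0.5756815185701629 [ 0.64091959 -0.08139567  0.08563561] [-0.65528458 -0.66038735  0.12348753]
```

View pics/w3.png

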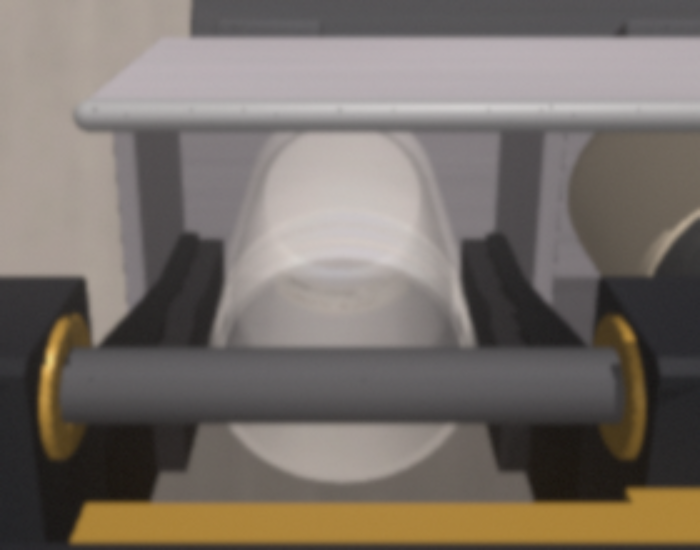

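The jar is centred between the pads, with its rim at column 288 of the full frame. I'll lift a little along the bay axis and check the grip.

servo_tool(targets=[[[0,0,-0.006],[0,0,0]],[[0,0,-0.014],[0,0,0]],[[0,0,-0.025],[0,0,0]],[[0,0,-0.04],[0,0,0]],[[0,0,-0.055],[0,0,0]],[[0,0,-0.07],[0,0,0]],[[0,0,-0.085],[0,0,0]],[[0,0,-0.1],[0,0,0]],[[0,0,-0.11],[0,0,0]],[[0,0,-0.11],[0,0,0]]])

```text
time_s: 5.05
position: [0.5858, -0.0775, 0.1816]
tcp_rot: [[0.864, -0.07, 0.499], [-0.06, -0.998, -0.036], [0.501, 0.001, -0.866]]
force: [-0.5, -0.3, -1.1]
opening: 0.583
```

Run:
```python
from rig import eyes,telemetry
from h import *
import cv2
c=eyes.capture('wrist');p=c['pixels'][150:370,150:430];w=cv2.resize(p,None,fx=2,fy=2)
c=eyes.capture('top');t=cv2.resize(c['pixels'][100:300,195:395],None,fx=2.2,fy=2.2)[:440]
cv2.imwrite('pics/w4.png',np.hstack([cv2.resize(w,(400,314)),cv2.resize(t,(314,314))]))
n=np.array([.420,-.2045,0])
for yaw in(-70,-86.4): rel(n+[0,0,.19],down(yaw))
```

```text
t 5.15 p [ 0.586  -0.0775  0.1808] F [ 0.3509  0.2737 -1.1782] op 0.5778937203795004 q [-23.3815  24.2867 112.8783  34.232   17.0722  40.0072]
  shift [-0.1312  0.1383 -0.0862] turn [-0.3005 -0.4644  1.1242] 71.78745453538514
t 5.15 p [ 0.586  -0.0775  0.1808] F [ 0.3509  0.2737 -1.1782] op 0.5778937203795004 q [-23.3815  24.2867 112.8783  34.232   17.0722  40.0072]
  shift [-0.1312  0.1383 -0.0862] turn [-0.3752 -0.43    1.4027] 86.76375918016876
```

View pics/w4.png

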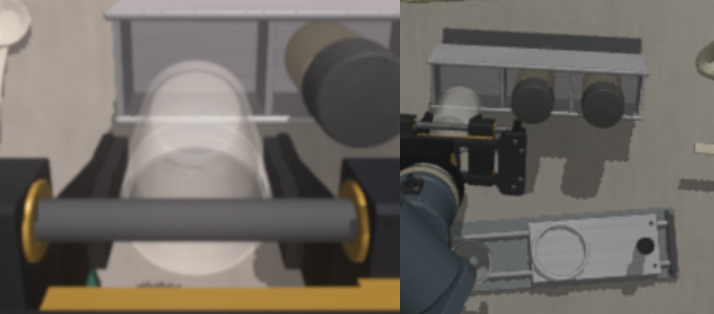

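The jar is held squarely and clear of the rack, and the rack contents are undisturbed. Next I carry it high to above the nest, turning upright on the way.

Run:
```python
from h import *
rel([.50,-.16,.26],down(-75));rel([.42,-.2045,.24],down(-75)); rel([.42,-.2045,.14],down(-75))
```

```text
t 5.15 p [ 0.586  -0.0775  0.1808] F [ 0.3509  0.2737 -1.1782] op 0.5778937203795004 q [-23.3815  24.2867 112.8783  34.232   17.0722  40.0072]
  shift [-0.0298  0.0884 -0.1085] turn [-0.3233 -0.4548  1.2092] 76.30147264741495
t 5.15 p [ 0.586  -0.0775  0.1808] F [ 0.3509  0.2737 -1.1782] op 0.5778937203795004 q [-23.3815  24.2867 112.8783  34.232   17.0722  40.0072]
  shift [-0.1062  0.1384 -0.1295] turn [-0.3233 -0.4548  1.2092] 76.30147264741495
t 5.15 p [ 0.586  -0.0775  0.1808] F [ 0.3509  0.2737 -1.1782] op 0.5778937203795004 q [-23.3815  24.2867 112.8783  34.232   17.0722  40.0072]
  shift [-0.1562  0.1383 -0.0429] turn [-0.3233 -0.4548  1.2092] 76.30147264741495
```

servo_tool(targets=[[[-0.007,0.022,-0.027],[0,0,0]],[[-0.015,0.044,-0.054],[-0.03,-0.045,0.12]],[[-0.022,0.066,-0.081],[-0.065,-0.09,0.24]],[[-0.03,0.088,-0.108],[-0.1,-0.135,0.36]],[[-0.045,0.098,-0.112],[-0.13,-0.18,0.48]],[[-0.06,0.108,-0.116],[-0.16,-0.225,0.6]],[[-0.075,0.118,-0.121],[-0.19,-0.27,0.72]],[[-0.09,0.128,-0.125],[-0.225,-0.32,0.85]],[[-0.106,0.138,-0.129],[-0.26,-0.365,0.97]],[[-0.106,0.138,-0.129],[-0.29,-0.41,1.09]],[[-0.106,0.138,-0.129],[-0.323,-0.455,1.209]],[[-0.106,0.138,-0.129],[-0.323,-0.455,1.209]]])

```text
time_s: 6.65
position: [0.4214, -0.2049, 0.2392]
tcp_rot: [[0.26, -0.966, 0.001], [-0.966, -0.26, 0.0], [0.0, -0.001, -1.0]]
force: [-0.3, -0.1, -1.1]
opening: 0.581
```

Run:
```python
from h import *
rel([.42,-.2045,.115],down(-75))
```

```text
t 6.65 p [ 0.4214 -0.2049  0.2392] F [-0.2934 -0.1162 -1.0946] op 0.5811619606657321 q [-39.6509  16.849  102.6781   0.033   60.442  125.2402]
  shift [-0.0007  0.0013  0.1242] turn [-0.0007 -0.0002  0.0016] 0.10175835746264604
```

servo_tool(targets=[[[-0.001,0.001,0.03],[0,0,0]],[[-0.001,0.001,0.06],[0,0,0]],[[-0.001,0.001,0.09],[0,0,0]],[[-0.001,0.001,0.114],[0,0,0]],[[-0.001,0.001,0.124],[0,0,0]],[[-0.001,0.001,0.124],[0,0,0]]])

```text
time_s: 7.4
position: [0.419, -0.2031, 0.1154]
tcp_rot: [[0.26, -0.966, -0.001], [-0.966, -0.26, 0.001], [-0.001, 0.0, -1.0]]
force: [-0.3, 0.3, -1.3]
opening: 0.582
```

Run:
```python
from rig import eyes,telemetry
from h import *
import cv2
s=telemetry.read_state();print(s['position'],s['force'])
c=eyes.capture('wrist');w=c['pixels'];cv2.imwrite('pics/w5f.png',w)
M=np.eye(4);M[:3,:3]=s['tcp_rot'];M[:3,3]=s['position'];M=M@c['T_tool_cam'];np.savez('w5.npz',M=M,K=c['intrinsics'])
c=eyes.capture('scene');t=c['pixels'];np.savez('sc.npz',K=c['intrinsics'],M=c['extrinsics']);cv2.imwrite('pics/s5f.png',t)
t=cv2.resize(t[180:300,250:390],None,fx=3,fy=3)
cv2.imwrite('pics/w5.png',np.hstack([cv2.resize(w[150:370,150:430],(458,360)),t[:,:340]]))
```

```text
[ 0.419  -0.2031  0.1154] [-0.2717  0.2624 -1.3163]
```

View pics/w5.png

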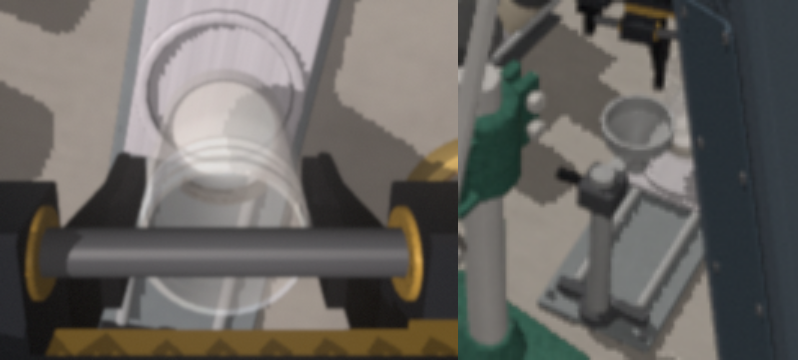

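Left half, the wrist view: the jar is held straight, with its base disc near crop (229,136). The fence outer ellipse spans columns 147–305 with its top at row 10. I'll check this against the projection.

Run:
```python
from h import *
from rig import telemetry
d=np.load('w5.npz');M,Kw=d['M'],d['K'];s=telemetry.read_state();print(s['position'])
R=np.array(s['tcp_rot']);p=np.array(s['position'])
def ext(c,r,name):
    a=np.linspace(0,2*np.pi,73);P=np.c_[c[0]+r*np.cos(a),c[1]+r*np.sin(a),0*a+c[2]]
    q=(np.c_[P,np.ones(73)]@np.linalg.inv(M).T)[:,:3]@Kw.T;q=q[:,:2]/q[:,2:];q=(q-150)*1.636
    print(name,'L,top',q.min(0),'R,bot',q.max(0))
ext([.42,-.2045,.030],.041,'fence'); ext([.42,-.2045,.030],.035,'fence in')
for off in(-.003,0,.003):
  for L in (.055,.059): ext(p+R@[off,0,L],.027,f'base x{off} L{L}')
  ext(p+R@[off,0,-.034],.027,f'rim x{off}')
```

```text
[ 0.4198 -0.2037  0.1163]
fence L,top [135.0475  15.9431] R,bot [306.5018 179.514 ]
fence in L,top [147.6097  28.97  ] R,bot [293.9453 168.5239]
base x-0.003 L0.055 L,top [156.9849  70.8822] R,bot [283.9692 189.8349]
base x-0.003 L0.059 L,top [158.042   68.4584] R,bot [282.9613 185.6961]
rim x-0.003 L,top [119.0732 159.4553] R,bot [320.1093 335.0547]
base x0 L0.055 L,top [156.7385  63.7835] R,bot [284.2055 183.6414]
base x0 L0.059 L,top [157.8036  61.4702] R,bot [283.19   179.5853]
rim x0 L,top [118.4511 148.5289] R,bot [320.7044 326.2523]
base x0.003 L0.055 L,top [156.4902  56.6287] R,bot [284.4436 177.4022]
base x0.003 L0.059 L,top [157.5633  54.4277] R,bot [283.4204 173.4303]
rim x0.003 L,top [117.8214 137.4623] R,bot [321.3067 317.3487]
```

Run:
```python
import cv2,numpy as np
w=cv2.imread('pics/w5f.png')[145:345,220:352]
a=cv2.resize(w,None,fx=3,fy=3,interpolation=cv2.INTER_CUBIC)
g=cv2.createCLAHE(4,(4,4)).apply(cv2.cvtColor(a,cv2.COLOR_BGR2GRAY));b=cv2.cvtColor(g,cv2.COLOR_GRAY2BGR)
for im in(a,b):
  for k in range(0,600,60): cv2.putText(im,str(145+k//3),(0,k+4),0,.35,(0,0,255));cv2.line(im,(25,k),(32,k),(0,0,255))
  for k in range(60,396,60): cv2.putText(im,str(220+k//3),(k-10,592),0,.35,(0,0,255));cv2.line(im,(k,575),(k,582),(0,0,255))
cv2.imwrite('pics/z.png',np.hstack([a,b]))
```

```text
(no output)
```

View pics/z.png

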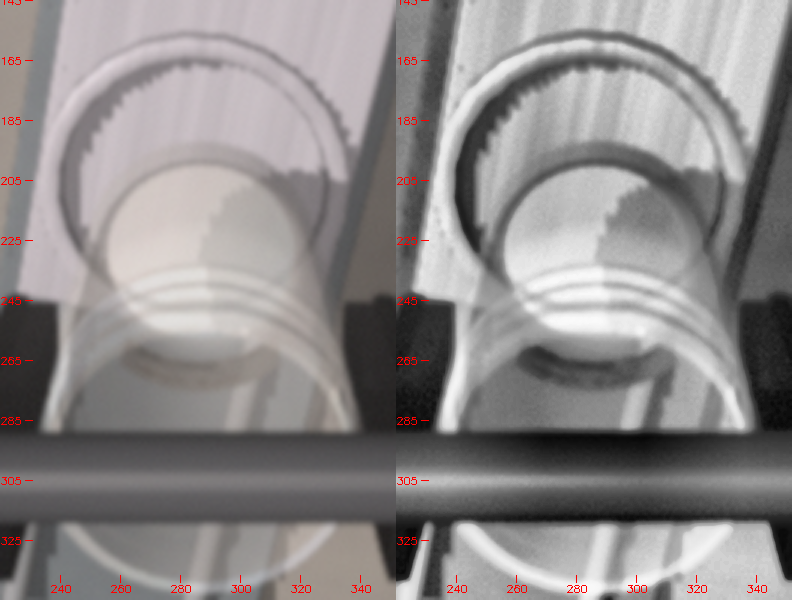

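Fence outer ellipse: columns 234–337, top row 156, about 4 px higher than predicted. Jar base disc: centre about (288,232), about 8 px lower than predicted. I'll compute the correction from base to nest.

Run:
```python
from h import *
from rig import telemetry
d=np.load('w5.npz');M,Kw=d['M'],d['K'];s=telemetry.read_state()
R=np.array(s['tcp_rot']);p=np.array(s['position'])
for L in(.055,.06,.066): 
  b=ray(Kw,M,288,232,p[2]-L);print('base',L,b,'tool',R.T@(b-p))
# fit nest centre (z .030, outer r .041) to outer top/left/right readings
from scipy.optimize import least_squares
a=np.linspace(0,2*np.pi,145)
def ex(c,z,r):
    P=np.c_[c[0]+r*np.cos(a),c[1]+r*np.sin(a),0*a+z,0*a+1];q=(P@np.linalg.inv(M).T)[:,:3]@Kw.T;q=q[:,:2]/q[:,2:]
    return np.array([q[:,0].min(),q[:,0].max(),q[:,1].min()])
f=least_squares(lambda c:ex(c,.03,.041)-[234,336.7,155.7],[.42,-.2045]);print('nest',f.x,f.fun,'tool',R.T@(np.append(f.x,.03)-p))
```

```text
base 0.055 [ 0.4167 -0.2007  0.0613] tool [-0.0038  0.0022  0.055 ]
base 0.06 [ 0.4161 -0.1988  0.0563] tool [-0.0058  0.0023  0.06  ]
base 0.066 [ 0.4155 -0.1966  0.0503] tool [-0.0081  0.0023  0.066 ]
nest [ 0.4205 -0.2074] [-1.2676  1.2688  0.1115] tool [0.0036 0.0004 0.0863]
```

servo_tool(targets=[[[0.004,-0.001,0],[0,0,0]],[[0.008,-0.002,0.005],[0,0,0]],[[0.008,-0.002,0.011],[0,0,0]],[[0.008,-0.002,0.015],[0,0,0]],[[0.008,-0.002,0.015],[0,0,0]]])

```text
time_s: 8.12
position: [0.4228, -0.2103, 0.1002]
tcp_rot: [[0.259, -0.966, -0.001], [-0.966, -0.259, 0.001], [-0.001, 0.001, -1.0]]
force: [-0.4, 0.4, -1.4]
opening: 0.577
```

Run:
```python
from rig import eyes,telemetry
from h import *
import cv2
s=telemetry.read_state();print(s['position'],s['force'])
c=eyes.capture('wrist');w=c['pixels'][145:345,220:352]
M=np.eye(4);M[:3,:3]=s['tcp_rot'];M[:3,3]=s['position'];M=M@c['T_tool_cam'];np.savez('w6.npz',M=M,K=c['intrinsics'])
a=cv2.resize(w,None,fx=3,fy=3,interpolation=cv2.INTER_CUBIC)
c=eyes.capture('top');t=c['pixels'];print('top')
b=cv2.resize(t[210:300,270:330],None,fx=6,fy=6,interpolation=cv2.INTER_CUBIC)
b=cv2.copyMakeBorder(b,0,60,0,36,cv2.BORDER_CONSTANT)
for im in(a,):
  for k in range(0,600,60): cv2.putText(im,str(145+k//3),(0,k+4),0,.35,(0,0,255));cv2.line(im,(25,k),(32,k),(0,0,255))
  for k in range(60,396,60): cv2.putText(im,str(220+k//3),(k-10,592),0,.35,(0,0,255));cv2.line(im,(k,575),(k,582),(0,0,255))
cv2.imwrite('pics/z2.png',np.hstack([a,b]))
```

```text
[ 0.4228 -0.2103  0.1002] [-0.361   0.3977 -1.4107]
top
```

View pics/z2.png

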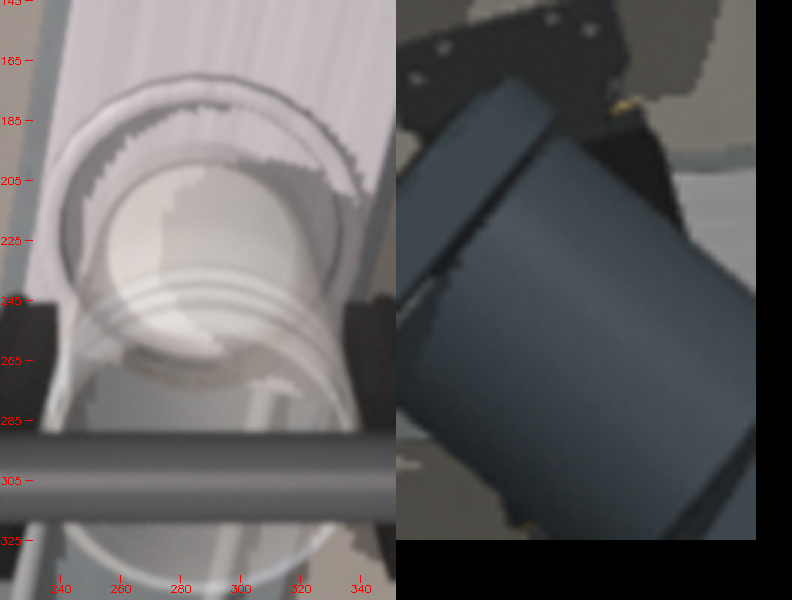

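Jar and fence now share the same column (about 288). Fence outer: columns 234–341, top row 170. Base centre: row 232. Recomputing.

Run:
```python
from h import *
from rig import telemetry
d=np.load('w6.npz');M,Kw=d['M'],d['K'];s=telemetry.read_state()
R=np.array(s['tcp_rot']);p=np.array(s['position']);print(p)
for L in(.052,.055,.06,.066): 
  b=ray(Kw,M,288,232,p[2]-L);print('base',L,b,'tool',R.T@(b-p))
from scipy.optimize import least_squares
a=np.linspace(0,2*np.pi,145)
def ex(c,z,r):
    P=np.c_[c[0]+r*np.cos(a),c[1]+r*np.sin(a),0*a+z,0*a+1];q=(P@np.linalg.inv(M).T)[:,:3]@Kw.T;q=q[:,:2]/q[:,2:]
    return np.array([q[:,0].min(),q[:,0].max(),q[:,1].min()])
f=least_squares(lambda c:ex(c,.03,.041)-[234,340.7,170],[.42,-.2045]);print('nest',f.x,f.fun,'tool',R.T@(np.append(f.x,.03)-p))
for c,r,n in [((p+R@[-.005,.002,.06]),.027,'base')]: print(n,ex(c[:2],c[2],r))
```

```text
[ 0.4232 -0.2105  0.1006]
base 0.052 [ 0.4207 -0.2087  0.0486] tool [-0.0023  0.0019  0.052 ]
base 0.055 [ 0.4204 -0.2076  0.0456] tool [-0.0035  0.0019  0.055 ]
base 0.06 [ 0.4199 -0.2057  0.0406] tool [-0.0054  0.002   0.06  ]
base 0.066 [ 0.4192 -0.2035  0.0346] tool [-0.0077  0.002   0.066 ]
nest [ 0.4207 -0.2072] [-1.8664  1.8684  0.1742] tool [-0.0037  0.0015  0.0706]
base [250.2306 325.8901 194.886 ]
```

servo_tool(targets=[[[0.001,0,0.003],[0,0,0]],[[0.001,0,0.006],[0,0,0]],[[0.001,0,0.009],[0,0,0]],[[0.001,0,0.011],[0,0,0]],[[0.001,0,0.012],[0,0,0]]])

```text
time_s: 8.85
position: [0.4235, -0.2115, 0.0886]
tcp_rot: [[0.259, -0.966, -0.0], [-0.966, -0.259, 0.0], [-0.0, -0.0, -1.0]]
force: [0.1, 0.1, -1.2]
opening: 0.579
```

servo_tool(targets=[[[0,0,0.001],[0,0,0]],[[0,0,0.002],[0,0,0]],[[0,0,0.002],[0,0,0]]])

```text
time_s: 9.22
position: [0.4235, -0.2116, 0.0867]
tcp_rot: [[0.259, -0.966, 0.0], [-0.966, -0.259, 0.0], [-0.0, -0.0, -1.0]]
force: [0.0, -0.2, -1.4]
opening: 0.576
```

servo_tool(targets=[[[0,0,0.001],[0,0,0]],[[0,0,0.002],[0,0,0]],[[0,0,0.002],[0,0,0]]])

```text
time_s: 9.6
position: [0.4237, -0.2119, 0.085]
tcp_rot: [[0.259, -0.966, 0.001], [-0.966, -0.259, -0.0], [0.001, -0.0, -1.0]]
force: [-0.3, -0.2, 1.6]
opening: 0.571
```

Contact at TCP z 0.085 puts the base about 63 mm below the TCP. That fits the floor, since the image shows the base within 2–3 mm of the nest centre and so not on the fence. Releasing.

servo_tool(targets=[[[0,0,0],[0,0,0]],[[0,0,0],[0,0,0]],[[0,0,0],[0,0,0]],[[0,0,0],[0,0,0]]], gripper=0.07)

```text
time_s: 10.1
position: [0.4235, -0.2115, 0.0847]
tcp_rot: [[0.259, -0.966, -0.0], [-0.966, -0.259, 0.0], [-0.0, -0.0, -1.0]]
force: [0.1, 0.0, 0.1]
opening: 0.796
```

servo_tool(targets=[[[0,0,-0.01],[0,0,0]],[[0,0,-0.03],[0,0,0]],[[0,0,-0.055],[0,0,0]],[[0,0,-0.085],[0,0,0]],[[0,0,-0.11],[0,0,0]],[[0,0,-0.115],[0,0,0]]])

```text
time_s: 10.85
position: [0.4244, -0.2123, 0.2017]
tcp_rot: [[0.259, -0.966, 0.004], [-0.966, -0.259, -0.003], [0.004, -0.003, -1.0]]
force: [0.2, 1.2, -0.2]
opening: 0.806
```

Run:
```python
from rig import eyes,telemetry
from h import *
import cv2
n=np.array([.4206,-.2073,0]);th=np.radians(3.6);ys=np.array([-np.sin(th),np.cos(th),0]);xs=np.array([np.cos(th),np.sin(th),0])
post=n-.115*ys;print('post',post)
for k in(-.045,):
  rel(post+k*ys+[0,0,.20],down(-86.4)); rel(post+k*ys+[0,0,.05],down(-86.4))
s=telemetry.read_state();M=np.eye(4);M[:3,:3]=s['tcp_rot'];M[:3,3]=s['position']
c=eyes.capture('wrist');M=M@c['T_tool_cam'];np.savez('w7.npz',M=M,K=c['intrinsics'])
w=cv2.resize(c['pixels'][100:340,190:390],None,fx=2,fy=2)
t=eyes.capture('top')['pixels'];t=cv2.resize(t[215:295,270:370],None,fx=4,fy=4,interpolation=cv2.INTER_CUBIC);t=cv2.copyMakeBorder(t,0,160,0,0,cv2.BORDER_CONSTANT)
cv2.imwrite('pics/z3.png',np.hstack([w,t]))
```

```text
post [ 0.4278 -0.3221  0.    ]
t 10.85 p [ 0.4244 -0.2123  0.2017] F [ 0.1746  1.1517 -0.2297] op 0.8056315753102737 q [-40.1109  20.3707 104.6525   0.0148  54.7222 124.8591]
  shift [0.151  0.034  0.0022] turn [-0.0031 -0.0032  0.1993] 11.424250634621192
t 10.85 p [ 0.4244 -0.2123  0.2017] F [ 0.1746  1.1517 -0.2297] op 0.8056315753102737 q [-40.1109  20.3707 104.6525   0.0148  54.7222 124.8591]
  shift [0.1505 0.0345 0.1522] turn [-0.0031 -0.0032  0.1993] 11.424250634621192
```

View pics/z3.png

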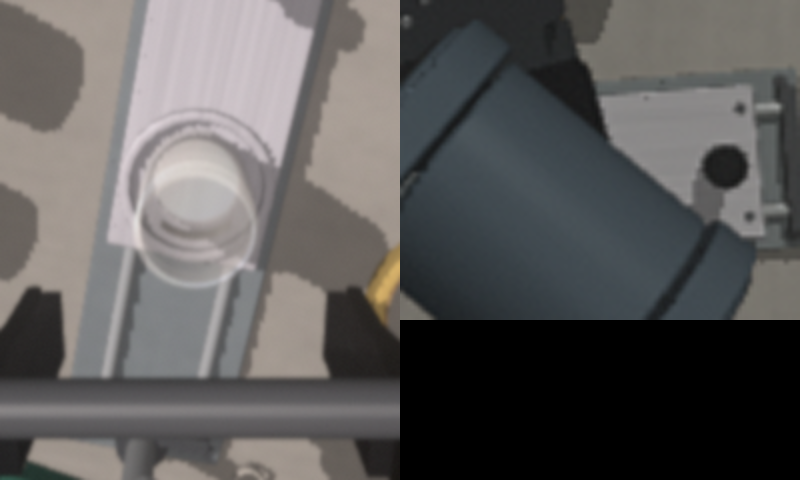

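The jar stands upright inside the fence and is released, with the post head still at top-view (351,256.5), so the carriage hasn't moved. Next I close the fingers and go down behind the post.

servo_tool(targets=[[[0.03,0.007,0],[0,0,0.05]],[[0.07,0.015,0],[0,0,0.1]],[[0.11,0.025,0],[0,0,0.15]],[[0.14,0.032,0],[0,0,0.2]],[[0.151,0.034,0],[0,0,0.2]],[[0.151,0.034,0.04],[0,0,0.2]],[[0.151,0.034,0.08],[0,0,0.2]],[[0.151,0.034,0.12],[0,0,0.2]],[[0.151,0.034,0.145],[0,0,0.2]],[[0.151,0.034,0.153],[0,0,0.2]],[[0.151,0.034,0.153],[0,0,0.2]]], gripper=0.0)

```text
time_s: 12.32
position: [0.4297, -0.3654, 0.0463]
tcp_rot: [[0.063, -0.998, -0.001], [-0.998, -0.063, 0.002], [-0.002, 0.001, -1.0]]
force: [-0.8, -0.2, -0.1]
opening: 0.005
```

Run:
```python
from h import *
n=np.array([.4206,-.2073,0]);th=np.radians(3.6);ys=np.array([-np.sin(th),np.cos(th),0])
post=n-.115*ys
rel(post-.022*ys+[0,0,.05],down(-86.4)); rel(post+.09*ys+[0,0,.05],down(-86.4))
```

```text
t 12.325 p [ 0.4297 -0.3654  0.0463] F [-0.7705 -0.1642 -0.0638] op 0.005134209797136755 q [-51.7405  40.4407  98.3702   0.027   41.285  124.6372]
  shift [-0.0214 -0.0009 -0.0036] turn [0.0007 0.0016 0.    ] 0.09757435891891271
t 12.325 p [ 0.4297 -0.3654  0.0463] F [-0.7705 -0.1642 -0.0638] op 0.005134209797136755 q [-51.7405  40.4407  98.3702   0.027   41.285  124.6372]
  shift [-0.1334 -0.0009 -0.0035] turn [0.0007 0.0016 0.    ] 0.09757435891891271
```

servo_tool(targets=[[[-0.005,-0.001,-0.003],[0,0,0]],[[-0.01,-0.001,-0.003],[0,0,0]],[[-0.014,-0.001,-0.003],[0,0,0]],[[-0.017,-0.001,-0.003],[0,0,0]],[[-0.02,-0.001,-0.003],[0,0,0]],[[-0.022,-0.001,-0.003],[0,0,0]],[[-0.024,-0.001,-0.003],[0,0,0]],[[-0.027,-0.001,-0.003],[0,0,0]],[[-0.03,-0.001,-0.003],[0,0,0]],[[-0.034,-0.001,-0.003],[0,0,0]],[[-0.038,-0.001,-0.003],[0,0,0]],[[-0.042,-0.001,-0.003],[0,0,0]]])

```text
time_s: 13.82
position: [0.4284, -0.3241, 0.0498]
tcp_rot: [[0.062, -0.998, 0.0], [-0.998, -0.062, -0.0], [0.0, -0.0, -1.0]]
force: [-0.3, -0.6, 0.7]
opening: 0.006
```

servo_tool(targets=[[[-0.005,0,0],[0,0,0]],[[-0.01,0,0],[0,0,0]],[[-0.015,0,0],[0,0,0]],[[-0.02,0,0],[0,0,0]],[[-0.025,0,0],[0,0,0]],[[-0.03,0,0],[0,0,0]],[[-0.035,0,0],[0,0,0]],[[-0.04,0,0],[0,0,0]],[[-0.045,0,0],[0,0,0]],[[-0.05,0,0],[0,0,0]],[[-0.055,0,0],[0,0,0]],[[-0.058,0,0],[0,0,0]]])

```text
time_s: 15.32
position: [0.4247, -0.266, 0.0497]
tcp_rot: [[0.062, -0.998, 0.0], [-0.998, -0.062, 0.0], [-0.0, -0.0, -1.0]]
force: [1.7, -1.8, 0.0]
opening: 0.003
```

servo_tool(targets=[[[-0.003,0,0],[0,0,0]],[[-0.006,0,0],[0,0,0]],[[-0.009,0,0],[0,0,0]],[[-0.012,0,0],[0,0,0]],[[-0.015,0,0],[0,0,0]],[[-0.018,0,0],[0,0,0]]])

```text
time_s: 16.08
position: [0.4235, -0.2482, 0.0497]
tcp_rot: [[0.062, -0.998, 0.0], [-0.998, -0.062, 0.0], [-0.0, -0.0, -1.0]]
force: [1.8, -1.9, -0.9]
opening: 0.007
```

```bash
cat > chk.py <<'E'
from h import *
from rig import eyes,telemetry
import cv2
s=telemetry.read_state();print(s['time_s'],np.array(s['position']),np.array(s['force']))
im=eyes.capture('top')['pixels'];cv2.imwrite('pics/t%d.png'%(s['time_s']*100),im)
g=im[235:285,285:365].max(2);n,l,st,c=cv2.connectedComponentsWithStats((g<60).astype(np.uint8))
for i in range(1,n):
    if 40<st[i,4]: print(st[i],c[i]+[285,235],top(*(c[i]+[285,235]),.072))
E
python3 chk.py
```

```text
16.075 [ 0.4235 -0.2482  0.0497] [ 1.844  -1.9079 -0.858 ]
[ 0  0 18 23 50] [291.62 246.48] [ 0.4507 -0.1938  0.072 ]
[  6   0  33  50 461] [305.6421 268.4555] [ 0.4044 -0.2227  0.072 ]
[42  0 14 12 80] [335.1625 238.8375] [ 0.4659 -0.2857  0.072 ]
[63 31 15 19 68] [355.6029 276.2059] [ 0.3874 -0.3271  0.072 ]
```

Run:
```python
import cv2
a=cv2.imread('pics/top0.png').max(2);b=cv2.imread('pics/t1607.png').max(2)
for r in(240,248,256,262,268,272): print(r,'\n',a[r,270:375:3],'\n',b[r,270:375:3])
```

```text
240 
 [ 92  92  92  90  91  92  95  97  91 106 118 136 133 132 133 135 135 133
 132 132 131 132 131 132 132 132 132 133 110 132 100 101  58  76 113] 
 [101 101 100  99 101 102 104 106  84  45  74  75  75  75  76  41  81  81
  79  76  71  47  30  41 100 100 100 103  90  95 109 112  63  83 125]
248 
 [123 119 116 134 125 114 124 136 136 137 137 131  90 126 135 135 133 131
 132 131 131 132 131 131 131 131 131 131 131 132  91  90  56  60 114] 
 [143 142 142 142 142 142  79  60  73  75  75  75  74  44  86  88  89  88
  85  82  81  78  75  69  93 101 101 100 102 101 100 100  62  68 127]
256 
 [ 93  93  70 126 127 133 133 133 132 133 134 134 135 135  91 115 134 134
 133 132 131 131 130 130 131  84  34  34  34 103  93  89  42  58 114] 
 [145 147 147 146 117  46  77  76  75  76  66  49  55  78  81  84  85  87
  87  88  87  83  82  80  78  75  68  96 100 100 100  99  45  63 126]
262 
 [ 91  92  73 121 128 132 132 132 133 134 134 135 136 136 100 121 134 134
 133 133 134 134 134 134 132  89  87  78 125 130  94  91  44  57 106] 
 [121 142 144 126  75  76  76  74  74  45  50  50  67  71  74  77  81  84
  85  86  87  88  86  84  82  81  79  76  70  85 101  99  49  63 117]
268 
 [ 92  92  73 115 135 130 130 131 132 132 131 132 131 129 128 131 133 133
 133 133 132 132 132 130  91  89  88 131 131  73 115  94  82  57 108] 
 [138 145  73  76  76  75  75  50  43  45  47  57  61  63  66  70  73  78
  81  84  85  84  87  88  86  84  83  81  79  76  53  66  78  63 118]
272 
 [102 115 114 115  87 130 119 133 134 136 135 136 120 129 129 135 135 134
 134 132 133 133 133 104  90  90  89 133 132 133 135  92  51  50  77] 
 [95 82 81 79 77 75 90 99 92 40 44 49 53 58 61 66 69 72 76 80 82 83 85 86
 87 86 84 83 82 60 56 76 74 67 86]
```

The pale carriage plate now shows at columns 270–288, and bare base is visible past column 340, so the carriage is moving with the post. Continuing gently towards the stop.

servo_tool(targets=[[[-0.003,0,0],[0,0,0]],[[-0.006,0,0],[0,0,0]],[[-0.009,0,0],[0,0,0]],[[-0.012,0,0],[0,0,0]]])

```text
time_s: 16.62
position: [0.4227, -0.2362, 0.0497]
tcp_rot: [[0.062, -0.998, 0.0], [-0.998, -0.062, 0.0], [-0.0, -0.0, -1.0]]
force: [1.0, -1.1, 0.0]
opening: 0.005
```

servo_tool(targets=[[[-0.002,0,0],[0,0,0]],[[-0.004,0,0],[0,0,0]],[[-0.006,0,0],[0,0,0]]])

```text
time_s: 17.0
position: [0.4228, -0.2319, 0.0499]
tcp_rot: [[0.064, -0.998, 0.001], [-0.998, -0.064, -0.003], [0.003, -0.001, -1.0]]
force: [-1.9, -9.3, -2.1]
opening: 0.006
```

servo_tool(targets=[[[-0.002,0,0],[0,0,0]],[[-0.004,0,0],[0,0,0]],[[-0.004,0,0],[0,0,0]]])

```text
time_s: 17.38
position: [0.423, -0.2317, 0.05]
tcp_rot: [[0.066, -0.998, 0.003], [-0.998, -0.066, -0.008], [0.009, -0.002, -1.0]]
force: [-6.9, -18.2, -3.2]
opening: 0.0
```

It hit the stop at TCP y = −0.2317, where I predicted about −0.231. Backing away and rising clear.

servo_tool(targets=[[[0.003,0,0],[0,0,0]],[[0.008,0,0],[0,0,0]],[[0.018,0,0],[0,0,0]],[[0.035,0,0],[0,0,0]],[[0.055,0,-0.02],[0,0,0]],[[0.075,0,-0.06],[0,0,0]],[[0.1,0,-0.1],[0,0,0]],[[0.14,0,-0.14],[0,0,0]],[[0.19,0,-0.17],[0,0,0]],[[0.24,0,-0.18],[0,0,0]],[[0.28,0.03,-0.18],[0,0,0]],[[0.32,0.05,-0.18],[0,0,0]]])

```text
time_s: 18.88
position: [0.3906, -0.5507, 0.2297]
tcp_rot: [[0.062, -0.998, -0.0], [-0.998, -0.062, 0.001], [-0.001, 0.0, -1.0]]
force: [-0.5, -0.1, -0.3]
opening: 0.007
```

servo_tool(targets=[[[0.03,0,0],[0,0,0]],[[0.03,0,0],[0,0,0]],[[0.03,0,0],[0,0,0]],[[0.03,0,0],[0,0,0]]])

```text
time_s: 19.38
position: [0.3931, -0.5772, 0.2293]
tcp_rot: [[0.063, -0.998, -0.002], [-0.998, -0.063, 0.003], [-0.003, 0.002, -1.0]]
force: [-4.3, -0.4, -1.3]
opening: 0.009
```

Run:
```python
from h import *
from rig import eyes,telemetry
import cv2
s=telemetry.read_state();print(s['time_s'],np.array(s['position']),np.array(s['force']))
b=eyes.capture('top')['pixels'];cv2.imwrite('pics/end.png',b);cv2.imwrite('pics/ends.png',eyes.capture('scene')['pixels'])
a=cv2.imread('pics/top0.png')
def head(im):
    g=im[235:285,280:362].max(2);n,l,st,c=cv2.connectedComponentsWithStats((g<60).astype(np.uint8))
    return [(st[i,4],c[i]+[280,235],top(*(c[i]+[280,235]),.072)) for i in range(1,n) if 40<st[i,4]<200]
print('before',head(a));print('after',head(b))
for n,(y0,y1,x0,x1) in dict(shakers=(140,185,262,342),spoon=(115,200,160,190),cup=(180,215,380,445),rackjarbay=(140,178,220,255)).items():
    print(n,np.abs(a[y0:y1,x0:x1].astype(int)-b[y0:y1,x0:x1]).mean())
r=b.max(2)
for k in(252,256,260,264): print(k,r[k,205:330:3])
```

```text
19.375 [ 0.3931 -0.5772  0.2293] [-4.2889 -0.366  -1.302 ]
before [(np.int32(91), array([350.9451, 256.2967]), array([ 0.429 , -0.3182,  0.072 ]))]
after [(np.int32(86), array([299.186 , 260.1047]), array([ 0.422 , -0.2094,  0.072 ]))]
shakers 1.985462962962963
spoon 2.89921568627451
cup 2.704029304029304
rackjarbay 17.853383458646615
252 [115  28  38 114  92  94  59  41 137 129 117 108 136 139 135 125 122 105
 123 122 136 135 134 134 133 133 134 134 134 134 134 135 134 135 136  93
  98  97  96  96  96  96]
256 [115  29  35 113  92  96  58  52 125  68  68  68  67  68 106 120 142 123
 103 129 133 137 137 136 135 134 133 133 133 133 102  32  34 125 133  96
  96  97  96  97  96  95]
260 [115  34  31  81  59  56  65  96  64  66  65  68  66  68  65  90 123 143
 110 105 115 137 136 135 135 133 133 133 133 133  33  33  33  50 132 101
  96  95  95  95  96  96]
264 [ 56  69  59  58  39  77  65  86  86  87  67  59 128  78  67  65 109 139
  94 100 114 137 137 137 136 135 135 134 134 136  74  31  31 129 136  99
  96  96  95  95  95  95]
```

servo_tool(targets=[[[-0.02,0,-0.005],[0,0,0]],[[-0.03,0,-0.01],[0,0,0]],[[-0.03,0,-0.01],[0,0,0]],[[-0.03,0,-0.01],[0,0,0]],[[-0.03,0,-0.01],[0,0,0]]])

```text
time_s: 20.1
position: [0.3922, -0.5494, 0.2395]
tcp_rot: [[0.062, -0.998, 0.0], [-0.998, -0.062, -0.0], [0.0, -0.0, -1.0]]
force: [-0.1, -0.3, -0.4]
opening: 0.002
```

Run:
```python
from h import *
import cv2
# jar in the scene view: compare now with before placing, project expected jar outline at home
from rig import eyes,telemetry
s=telemetry.read_state();print(s['time_s'],np.array(s['position']),np.array(s['force']),np.array(s['qvel']))
c=eyes.capture('scene');Ks,E=c['intrinsics'],c['extrinsics'];b=c['pixels'].astype(int);a=cv2.imread('pics/scene0.png').astype(int)
f=np.array([.4140,-.0948])
for z in(.022,.06,.115):
    q=np.linalg.inv(E)@np.array([*f,z,1]);q=Ks@q[:3];print(z,q[:2]/q[2])
d=(np.abs(a-b).max(2)>12).astype(np.uint8)[205:275,285:350]
for r in d[::2]: print(''.join('#' if x else '.' for x in r))
```

```text
20.1 [ 0.3922 -0.5494  0.2395] [-0.0824 -0.3009 -0.4279] [-0.1131  0.1048  0.0811 -0.0024  0.1013  0.0066]
0.022 [306.3958 263.306 ]
0.06 [306.9775 253.4835]
0.115 [307.8647 238.5047]
..........................................#######################
.........................................################.#######
........................................####################..###
......................................######.####################
.....................................############################
....................................#############################
.....................................############################
.....................................############################
......................................###########################
.....................................############################
....................................###.########.################
.......................................############.#############
.......................................#######....###.###########
.......................................#######.........#.#
[... 693 characters left out ...]
########################.........#####..
........#.......#################################.........####...
.......###......###################################......#####...
......###.......##################################.......#####...
....#####.......#################..###.##########...###...####...
...######.......################..####.#########....##......#....
..#######.......##..##########...##############...##........#....
#######.#........#####...###....###.###.#####....###.....#.##....
#########.......#..............###.#########...###......#..##....
...######......######.#..########.#########...###.........#......
......###......########...################....##........#.#......
```

```bash
python3 -c "
from rig import order; print(order.hand_in())"
```

```text
the job is handed in; nothing more can be done
None
```

I took the jar from the left bay, stood it inside the carriage fence and released it. I then pushed the carriage home by its post, moved the arm clear and handed in at about 20 s of the 43 s allowed.

**Jar placement:** A wrist view after release showed the jar upright inside the fence, with the carriage still out. It touched down with about 3 N.

**Carriage home:** It ran onto the stop, where I pushed with about 18 N. The post head moved 109 mm and ended 114 mm short of the funnel axis; home should be 115 mm.

**Other items:** The top view of the shakers, spoon and cup was unchanged apart from noise. The tool force was about zero at the end.

**Weaker or conflicting checks:**
- **Jar after the slide:** I had used up the picture views, so I only compared pixels. Changes in the scene image fit a jar under the funnel, but the stand's post and funnel partly hide it.
- **Jar size readings:** The opening while gripping (about 50.5 mm) and the rim width in the images were both below the stated 54 mm. I never explained this; the grip held without slipping.
- **Brief force reading:** I saw −4.3 N while backing away near the edge of the arm's reach. It vanished when I moved back about 30 mm, and I did not find the cause.

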